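# Regroup mixed-up reagent kits in the rack

## Robot

A 7-joint arm with a two-finger parallel gripper is mounted at the origin on the work surface. World frame = base frame: x ahead of the robot, y to its left, z up, the work surface at z = 0. Lengths are in m, angles in rad, forces in N, time in s.
With the tool pointing down it reaches from about 0.425 to 0.925 m from the base axis. Payload 6.8 kg.
Tool frame: the origin (TCP) lies at the very end of the fingers, on their centre line; the grasp point (between the pads) lies bot.tcp_to_grasp behind it (bot.tcp_to_grasp is the distance from the TCP to the grasp point, in m); z points along the fingers, y is the line along which they close (so a half turn about z gives the same grasp; the last joint's range is limited). The gripper opens to 85 mm and grips with 20 to 120 N. Pads are 22 mm wide; open, the fingers measure 114 mm over their backs; the gripper's body (76 mm by 85 mm) begins 54 mm behind the grasp point. The pads swing forward as they close: fully open they stand 13 mm farther back than shut.
Start: joints at [-1.218, 0.477, 0.022, 1.555, -0.011, 1.109, -0.083], TCP at [0.3, 0.605, 0.2] pointing down, gripper open.
Joint ranges: [-2.96, 2.96], [-0.34, 2.1], [-1.41, 1.46], [0.24, 2.44], [-1.37, 4.51], [0.17, 1.92], [-2.96, 2.96]. Speed limits (rad/s): [2.39, 2.39, 3.14, 3.14, 3.14, 3.14, 3.14].

## Interface

Orientations are given as a unit quaternion [w, x, y, z].
In Python, from station import bot gives the robot as it stands.
- The arm moves only by the tool servo_tool, never from a script. Its argument "motion" is a list that holds one entry, the list of rows, each a list of 7 numbers: the shift along the tool's x, y, z in m, then the turn, a rotation vector about the tool's x, y, z in units of 5 degrees (1.0 is 5 degrees), then the opening, from 0 (shut) to 1 (fully open). A call has 1 to 20 rows; each row is the pose to reach, as a shift and turn from the pose commanded when the call began, along the tool's axes at that moment; what a row does not reach only later rows make up. A row lasts 1/12 s, in which the tool goes at most 41.7 mm and 7.16 degrees, less where a joint would pass 70% of its speed; a pose out of reach is approached as far as the arm can. A call with a gripper value outside its range is refused whole. The fingers move at their own pace and stop on an object; "grip_force" is the grip in N (left out, the last holds). Time passes only in rows, so rows that repeat a pose let the fingers close. It gives the time, the measured TCP pose, the force, the opening and the grip force at its end, in the units of the state.
- bot.get_obs(): the state, without advancing time (a new reading comes with each control period).
- bot.read_camera(name): name is "scene" or "top" or "wrist"; returns a dict with "img" (384x512x3 uint8, red, green, blue), "K" (3x3 intrinsics, pixels), "k1" (the pictures are not rectified: a ray, as slopes to the right and down, at radius r is drawn at 1 + k1 r^2 times it, then the intrinsics apply), "pose" (4x4, takes a point from camera to world coordinates). Camera axes: x right, y down, z forward; pixel columns grow to the right and rows downward; lengths in m; the calibration is good to about 2 mm. A picture is of the moment at which its call begins. There is no depth.
- bot.hand_in(): hands the job in; it is judged then, once.
The state is a dict: "t": time; "q": joint angles; "joint_vel": joint speeds; "joint_torque": joint torques, N m; "eef_pos": TCP position; "tool_rot": TCP orientation; "contact_force": force on the tool from outside, world axes, zero at the start; "torque": the same for the moment, N m; "gripper_width": opening from 0.0 (shut) to 1.0 (fully open); "grasp_force": force on a finger pad.
Only numpy, scipy, OpenCV 4.12 (cv2) and the standard library are available. Lean on these libraries where they do the work, as an engineer would, in place of code of your own. Each camera call takes 0.05 s, during which the arm holds its last target. There are 200 camera calls.

## Task

Each reagent kit in the rack is a big bottle in the back row and a small bottle of the same shape (round, square or oblong) in the front row, but the three small bottles have been mixed up: put each small bottle upright into the pocket directly in front of its own big bottle. The pocket in front of the wide-lidded jar is free for parking a bottle on the way. Set the small bottles down without dropping them or tipping them over, and leave the big bottles, the jar, the tip box and the tube rack where they are.

Things in the scene. Friction and masses are not known exactly. Their poses are not given: they have to be found in the camera images.
- rack: Grey open reagent rack fixed to the bench, 150 mm deep (its x) by 308 mm wide (its y); walls 28 mm high, 4 mm thick; floor 4 mm thick. Front row (robot side, its -x): pockets 66 mm deep, 72 mm wide, centred at x = -38 mm. Back row: 72 mm deep, centred at x = +35 mm. Four columns, centred at y = -114, -38, +38, +114 mm. A 12 mm grip tab at each end. Origin: centre of the underside.
- big_round: Big slim round reagent bottle in the back row: body 46 mm in diameter, 112 mm tall over a cap 28 mm in diameter and 18 mm high. White plastic with a paper label and a white ribbed screw cap. Origin: centre of the underside, z up through the cap.
- big_square: Big broad square reagent bottle in the back row: body 62 mm square, 96 mm tall over a cap 28 mm in diameter and 18 mm high. White plastic with a paper label and a white ribbed screw cap. Origin: centre of the underside, z up through the cap.
- big_oblong: Big oblong reagent bottle in the back row: body 36 mm thick (its x) by 66 mm wide (its y), 104 mm tall over a cap 28 mm in diameter and 18 mm high. White plastic with a paper label and a white ribbed screw cap. Origin: centre of the underside, z up through the cap.
- small_round: Small slim round reagent bottle in the front row, loose, about 60 g: body 36 mm in diameter up to 58 mm, shoulder and neck up to 70 mm, then a cap 22 mm in diameter and 18 mm high (easily gripped from above); 88 mm tall in all. White plastic with a paper label and a white ribbed screw cap. Origin: centre of the underside, z up through the cap.
- small_square: Small broad square reagent bottle in the front row, loose, about 60 g: body 50 mm square up to 44 mm, shoulder and neck up to 56 mm, then a cap 22 mm in diameter and 18 mm high (easily gripped from above); 74 mm tall in all. White plastic with a paper label and a white ribbed screw cap. Origin: centre of the underside, z up through the cap.
- small_oblong: Small oblong reagent bottle in the front row, loose, about 60 g: body 28 mm thick (its x) by 54 mm wide (its y) up to 50 mm, shoulder and neck up to 62 mm, then a cap 22 mm in diameter and 18 mm high (easily gripped from above); 80 mm tall in all. White plastic with a paper label and a white ribbed screw cap. Origin: centre of the underside, z up through the cap.
- jar: Squat wide-mouth round jar in the back row, 64 mm in diameter and 78 mm tall, with a flat ribbed white lid 66 mm in diameter, as wide as the jar; nothing belongs in front of it. Origin: centre of the underside.
- tip_box: Bystander: box of yellow pipette tips on the bench, 122 mm (its x) by 84 mm by 56 mm high. Origin: centre of the underside.
- tube_rack: Bystander: white rack of capped sample tubes on the bench, 60 mm (its x) by 150 mm by 84 mm high. Origin: centre of the underside.
Mind the look-alikes: they are no part of the job. What is shaped like the small_round but purple is not meant.

How it is judged:
At the end, for the whole second after the job is handed in: Each small bottle stands upright (within 0.1 rad) and at rest on the floor of the front-row pocket in the same column as the big bottle of its own shape: within 30 mm of the pocket's centre (anywhere within the pocket's walls), its underside within 5 mm of the rack's floor (((y of small_round in the frame of rack between -0.144 and -0.084 m and y of big_round in the frame of rack between -0.144 and -0.084 m) or (y of small_round in the frame of rack between -0.068 and -0.008 m and y of big_round in the frame of rack between -0.068 and -0.008 m) or (y of small_round in the frame of rack between 0.008 and 0.068 m and y of big_round in the frame of rack between 0.008 and 0.068 m) or (y of small_round in the frame of rack between 0.084 and 0.144 m and y of big_round in the frame of rack between 0.084 and 0.144 m)) and x of small_round in the frame of rack between -0.068 and -0.008 m and z of small_round in the frame of rack between 0.001 and 0.009 m and angle between each of small_round, small_square, small_oblong's own z axis and vertical below 0.1 rad and linear speed of each of small_round, small_square, small_oblong below 0.02 m/s and angular speed of each of small_round, small_square, small_oblong below 0.2 rad/s and ((y of small_square in the frame of rack between -0.144 and -0.084 m and y of big_square in the frame of rack between -0.144 and -0.084 m) or (y of small_square in the frame of rack between -0.068 and -0.008 m and y of big_square in the frame of rack between -0.068 and -0.008 m) or (y of small_square in the frame of rack between 0.008 and 0.068 m and y of big_square in the frame of rack between 0.008 and 0.068 m) or (y of small_square in the frame of rack between 0.084 and 0.144 m and y of big_square in the frame of rack between 0.084 and 0.144 m)) and x of small_square in the frame of rack between -0.068 and -0.008 m and z of small_square in the frame of rack between 0.001 and 0.009 m and ((y of small_oblong in the frame of rack between -0.144 and -0.084 m and y of big_oblong in the frame of rack between -0.144 and -0.084 m) or (y of small_oblong in the frame of rack between -0.068 and -0.008 m and y of big_oblong in the frame of rack between -0.068 and -0.008 m) or (y of small_oblong in the frame of rack between 0.008 and 0.068 m and y of big_oblong in the frame of rack between 0.008 and 0.068 m) or (y of small_oblong in the frame of rack between 0.084 and 0.144 m and y of big_oblong in the frame of rack between 0.084 and 0.144 m)) and x of small_oblong in the frame of rack between -0.068 and -0.008 m and z of small_oblong in the frame of rack between 0.001 and 0.009 m); the robot touches nothing.
It fails at once if a big bottle, the jar, the tip box or the tube rack is shifted more than 30 mm or tipped (distance of any of big_round, big_square, big_oblong, jar, tip_box, tube_rack from where it was at the start of the episode above 0.03 m or angle between any of big_round, big_square, big_oblong, jar, tip_box, tube_rack's own z axis and vertical above 0.4 rad).
It fails at once if a small bottle is tipped over (angle between any of small_round, small_square, small_oblong's own z axis and vertical above 0.8 rad).
It fails at once if a small bottle is dropped from more than about 25 mm (falls free at over 0.7 m/s) ((contact force between small_round and the fingers below 0.05 N and linear speed of small_round above 0.7 m/s) or (contact force between small_square and the fingers below 0.05 N and linear speed of small_square above 0.7 m/s) or (contact force between small_oblong and the fingers below 0.05 N and linear speed of small_oblong above 0.7 m/s)).
It also fails if it takes over 90 s, if anything falls off the work surface, if the arm or the gripper's body presses on something with over 40 N, if the wrist force passes 120 N, or if a joint passes its speed limit or range.

## Working session

There is one attempt and no reset: what is moved stays moved. The work goes in short steps, Python scripts to look and compute and a tool call to move; the robot and the scene stay as the last step left them, time stands still between calls to the robot, and variables do not carry over. Pictures are saved under pics/ and viewed, at most 15 in all, crops included, and the job is handed in when it is done.

Besides the shell and the picture viewer there is one more tool, called after ">>>" as name(argument=value, ...), one argument or row to a line, values as JSON. servo_tool: Moves the arm, as the interface text tells. Its arguments: {"type":"object","properties":{"motion":{"type":"array"},"grip_force":{"type":"number"}},"required":["motion"]}

```bash
mkdir -p pics
python3 - <<'E'
from station import bot
import cv2,numpy as np
o=bot.get_obs();print(o['t'],o['eef_pos'],o['tool_rot'],o['gripper_width'],bot.tcp_to_grasp)
for n in('scene','top'):
    r=bot.read_camera(n);cv2.imwrite(f'pics/{n}0.png',r['img'][:,:,::-1]);print(n,r['K'].tolist(),r['k1'],r['pose'].round(4).tolist())
E
```

```text
0.0 [0.29989502 0.60398132 0.19901611] [-1.44308283e-04  2.28390036e-01  9.73569273e-01 -9.16798948e-04] 0.9999476066459456 0.0187
scene [[447.81296235146374, 0.0, 262.9901985982842], [0.0, 447.81296235146374, 192.69334057520905], [0.0, 0.0, 1.0]] 0.03440961140760709 [[-0.6011, 0.6053, -0.5218, 1.1795], [0.7989, 0.4702, -0.3749, 0.4475], [0.0185, -0.6423, -0.7662, 1.0207], [0.0, 0.0, 0.0, 1.0]]
top [[429.78165108860867, 0.0, 253.5176960069166], [0.0, 429.78165108860867, 192.25162010578885], [0.0, 0.0, 1.0]] -0.10475040680122798 [[0.0134, -0.9879, 0.1548, 0.3322], [-0.9999, -0.0126, 0.006, -0.0122], [-0.0039, -0.1549, -0.9879, 1.2399], [0.0, 0.0, 0.0, 1.0]]
```

View pics/scene0.png

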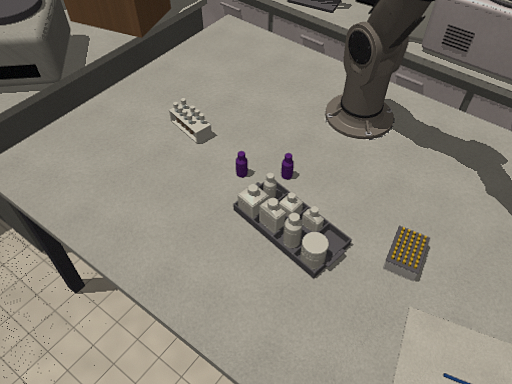

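View pics/top0.png

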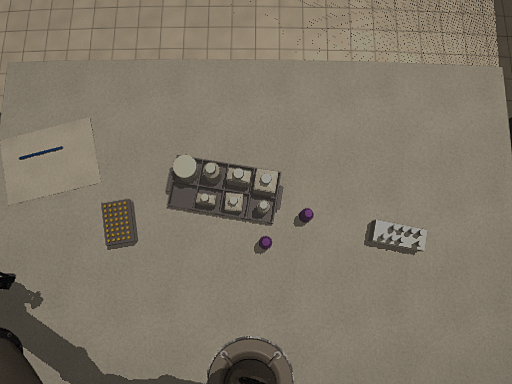

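The scene picture shows the rack at about (292,225), with two purple look-alikes at (242,163) and (288,166). The top picture shows the rack at about (224,190), the jar at (184,167) and the free pocket at (184,193). The small bottles are at (206,199), (233,203) and (263,208). I'll enlarge both views to confirm their shapes.

Run:
```python
import cv2,numpy as np
a=cv2.imread('pics/top0.png')[145:230,160:290];b=cv2.imread('pics/scene0.png')[160:280,225:360]
cv2.imwrite('pics/topc.png',cv2.resize(a,None,fx=6,fy=6,interpolation=cv2.INTER_CUBIC))
cv2.imwrite('pics/scc.png',cv2.resize(b,None,fx=5,fy=5,interpolation=cv2.INTER_CUBIC))
```

```text
(no output)
```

View pics/topc.png

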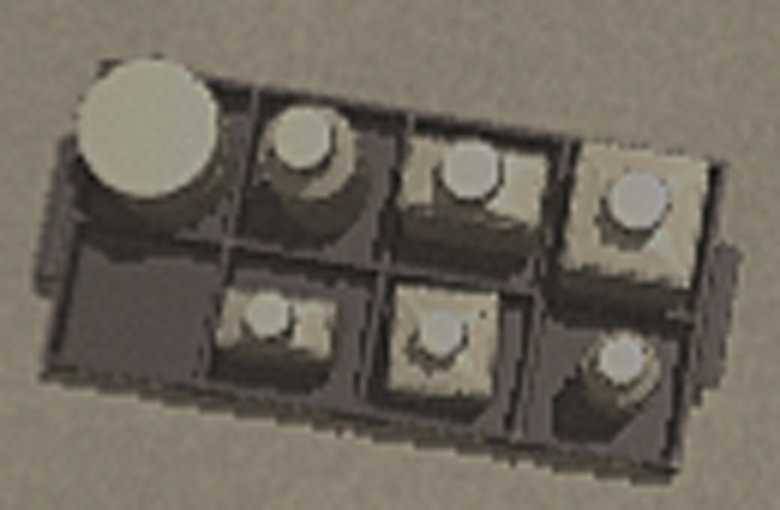

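View pics/scc.png

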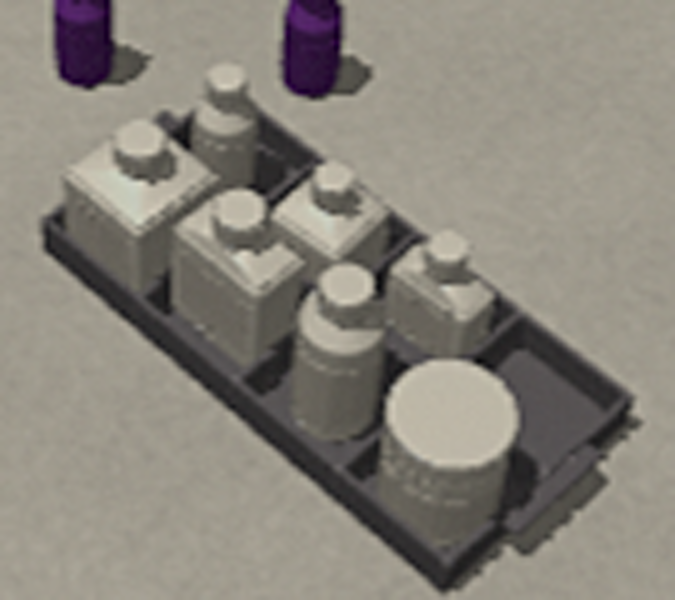

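Going left (+y) to right along the back row of the top crop: jar, round, oblong, square. Along the front row: empty, small oblong (269,315), small square (441,335), small round (622,358). All three small bottles are white; the purple ones stand outside the rack and aren't meant. 

Plan: park the oblong in front of the jar, then round → column 3, square → column 1, oblong → column 2.

```bash
cat > h.py <<'E'
import numpy as np,cv2
CAL={'scene':([447.813,262.990,192.693],0.034410,[[-0.6011,0.6053,-0.5218,1.1795],[0.7989,0.4702,-0.3749,0.4475],[0.0185,-0.6423,-0.7662,1.0207]]),
'top':([429.7817,253.5177,192.2516],-0.10475,[[0.0134,-0.9879,0.1548,0.3322],[-0.9999,-0.0126,0.006,-0.0122],[-0.0039,-0.1549,-0.9879,1.2399]])}
def ray(n,uv):
    (f,cx,cy),k,P=CAL[n];P=np.array(P)
    K=np.array([[f,0,cx],[0,f,cy],[0,0,1.]])
    p=cv2.undistortPoints(np.array([[uv]],float),K,np.array([k,0,0,0.]))[0,0]
    return P[:,3],P[:,:3]@np.r_[p,1]
def onz(n,uv,z):
    o,d=ray(n,uv);return (o+d*(z-o[2])/d[2])
E
python3 - <<'E'
from h import *
T=lambda u,v:((u+.5)/6-.5+160,(v+.5)/6-.5+145)
S=lambda u,v:((u+.5)/5-.5+225,(v+.5)/5-.5+160)
for n,t,s,z in[('oblong',(269,313),(447,246),.084),('square',(441,332),(334,180),.078),('round',(622,355),(228,80),.092)]:
    print(n,onz('top',T(*t),z).round(4),onz('scene',S(*s),z).round(4))
R=[(-3,76,232,243),(-3,0,380,265),(-3,-76,538,292),(-75,154,43,375),(-75,-154,672,470),(75,-154,724,165)]
A=np.array([[r[0],r[1]] for r in R])/1e3;B=np.array([onz('top',T(r[2],r[3]),.028)[:2] for r in R])
a,b=A.mean(0),B.mean(0);U,_,V=np.linalg.svd((A-a).T@(B-b));M=(U@V).T;t=b-M@a
print('yaw',np.arctan2(M[1,0],M[0,0]),'t',t,'res',((A@M.T+t-B)*1e3).round(1).tolist())
for y in(-.114,-.038,.038,.114):print(y,(M@[-.038,y]+t).round(4))
for c in[(-.003,.076),(-.003,-.076),(-.075,-.154),(-.075,.154),(.075,.154),(.075,-.154)]:
  pass
for n,t2,z in[('bs',(640,200),.118),('bo',(472,168),.126),('br',(302,135),.134)]:print(n,(M.T@(onz('top',T(*t2),z)[:2]-t)).round(4))
E
```

```text
oblong [0.4992 0.1283 0.084 ] [0.503  0.1297 0.084 ]
square [0.4924 0.0504 0.078 ] [0.4981 0.0539 0.078 ]
round [ 0.4811 -0.0318  0.092 ] [ 0.4848 -0.0285  0.092 ]
yaw -0.14354850567568347 t [0.53153618 0.08144693] res [[-1.4, 3.1], [-2.6, -0.9], [-1.4, -0.6], [3.2, 2.4], [0.2, -3.2], [1.9, -0.8]]
-0.114 [ 0.4776 -0.0259]
-0.038 [0.4885 0.0493]
0.038 [0.4994 0.1245]
0.114 [0.5102 0.1997]
bs [ 0.0325 -0.1167]
bo [ 0.0336 -0.0414]
br [0.0351 0.0342]
```

```bash
cat >> h.py <<'E'
from scipy.spatial.transform import Rotation as R
YAW=-0.1435
def shift(x,y,z,yaw=YAW):
    from station import bot
    o=bot.get_obs();q=np.array(o['tool_rot']);r=R.from_quat(q[[1,2,3,0]])
    g=R.from_matrix(np.c_[[-np.cos(yaw),-np.sin(yaw),0],[-np.sin(yaw),np.cos(yaw),0],[0,0,-1]])
    d=r.inv().apply(np.array([x,y,z])-o['eef_pos']);w=(r.inv()*g).as_rotvec()/np.radians(5)
    print('shift',d.round(4),'turn',w.round(2),'pos',np.round(o['eef_pos'],4),'open',round(float(o['gripper_width']),3),'t',o['t'],'F',np.round(o['contact_force'],1))
E
python3 -c "
from station import bot;print(bot.get_obs()['tool_rot'])
from h import *;shift(.501,.129,.19)"
```

```text
[-1.45658023e-04  2.28329040e-01  9.73583675e-01 -8.10163230e-04]
shift [-0.3914 -0.3361  0.0097] turn [-0.02 -0.   -3.64] pos [0.2999 0.6041 0.1991] open 0.999 t 0.1 F [-0.4  0.3  0.3]
```

>>> servo_tool(
  motion=[
    [[-0.39,-0.336,0.01,0,0,-3.64,0.55],[-0.39,-0.336,0.01,0,0,-3.64,0.55],[-0.39,-0.336,0.01,0,0,-3.64,0.55],[-0.39,-0.336,0.01,0,0,-3.64,0.55],[-0.39,-0.336,0.01,0,0,-3.64,0.55],[-0.39,-0.336,0.01,0,0,-3.64,0.55],[-0.39,-0.336,0.01,0,0,-3.64,0.55],[-0.39,-0.336,0.01,0,0,-3.64,0.55],[-0.39,-0.336,0.01,0,0,-3.64,0.55],[-0.39,-0.336,0.01,0,0,-3.64,0.55],[-0.39,-0.336,0.01,0,0,-3.64,0.55],[-0.39,-0.336,0.01,0,0,-3.64,0.55],[-0.39,-0.336,0.01,0,0,-3.64,0.55],[-0.39,-0.336,0.01,0,0,-3.64,0.55],[-0.39,-0.336,0.01,0,0,-3.64,0.55],[-0.39,-0.336,0.01,0,0,-3.64,0.55],[-0.39,-0.336,0.01,0,0,-3.64,0.55],[-0.39,-0.336,0.01,0,0,-3.64,0.55]],
  ],
)

```text
t: 1.6
eef_pos: [0.4995, 0.1319, 0.1899]
tool_rot: [-0.0, 0.07, 0.998, 0.0]
contact_force: [-0.5, -0.3, 0.2]
gripper_width: 0.55
grasp_force: 0.0
```

Run:
```python
from h import *
from station import bot
r=bot.read_camera('wrist');cv2.imwrite('pics/w1.png',r['img'][:,:,::-1]);print(r['K'].tolist(),r['k1'],r['pose'].round(4).tolist())
shift(.501,.129,.19)
```

```text
[[342.45309728662653, 0.0, 246.24336895413333], [0.0, 342.45309728662653, 187.80907428046476], [0.0, 0.0, 1.0]] -0.006594248559376816 [[0.1415, 0.9536, 0.2659, 0.4313], [0.9899, -0.1364, -0.0377, 0.1399], [0.0004, 0.2685, -0.9633, 0.3632], [0.0, 0.0, 0.0, 1.0]]
shift [-0.0017 -0.0024 -0.0001] turn [ 0.   -0.    0.03] pos [0.4996 0.1316 0.1899] open 0.544 t 1.65 F [-0.5  0.1 -0.8]
```

View pics/w1.png

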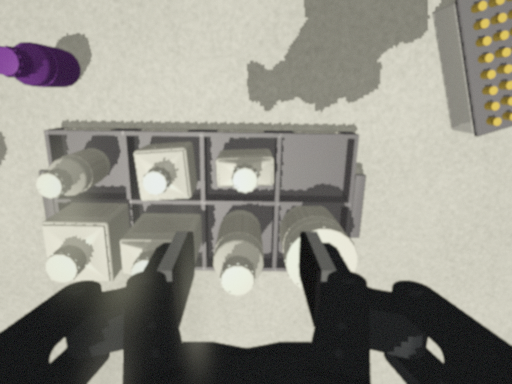

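The wrist view shows small cap tops at (246,179) for the oblong, (156,181) for the square and (50,184) for the round. The free pocket is at (316,163), and the divider crossings are near (128,201), (205,202) and (277,203).

```bash
cat >> h.py <<'E'
CAL['wrist']=([342.4531,246.2434,187.8091],-0.006594,[[0.1415,0.9536,0.2659,0.4313],[0.9899,-0.1364,-0.0377,0.1399],[0.0004,0.2685,-0.9633,0.3632]])
E
python3 - <<'E'
from h import *
for n,p,z in[('oblong',(245,179),.084),('square',(156,181),.078),('round',(50,184),.092)]:print(n,onz('wrist',p,z).round(4))
R_=[(-3,76,277,203),(-3,0,205,202),(-3,-76,128,201),(-73,152,356,133),(-73,-152,48,132),(-73,0,205,133),(-73,76,279,133)]
A=np.array([[r[0],r[1]] for r in R_])/1e3;B=np.array([onz('wrist',r[2:],.028)[:2] for r in R_])
a,b=A.mean(0),B.mean(0);U,_,V=np.linalg.svd((A-a).T@(B-b));M=(U@V).T;t=b-M@a
print('yaw',np.arctan2(M[1,0],M[0,0]),'t',t,'res',((A@M.T+t-B)*1e3).round(1).tolist())
for y in(-.114,-.038,.038,.114):print(y,(M@[-.038,y]+t).round(4))
E
```

```text
oblong [0.5006 0.129  0.084 ]
square [0.493  0.0528 0.078 ]
round [ 0.4801 -0.0298  0.092 ]
yaw -0.14905555042189716 t [0.53510265 0.08117248] res [[-0.9, 1.0], [-0.7, -1.0], [0.3, 2.0], [1.4, 1.9], [-0.3, -1.9], [-0.4, -2.9], [0.7, 1.0]]
-0.114 [ 0.4806 -0.0259]
-0.038 [0.4919 0.0492]
0.038 [0.5032 0.1244]
0.114 [0.5145 0.1996]
```

>>> servo_tool(
  motion=[
    [[-0.002,-0.0025,0.03,0,0,0,0.55],[-0.002,-0.0025,0.06,0,0,0,0.55],[-0.002,-0.0025,0.09,0,0,0,0.55],[-0.002,-0.0025,0.11,0,0,0,0.55],[-0.002,-0.0025,0.12,0,0,0,0.55],[-0.002,-0.0025,0.13,0,0,0,0.55],[-0.002,-0.0025,0.13,0,0,0,0.55],[-0.002,-0.0025,0.13,0,0,0,0],[-0.002,-0.0025,0.13,0,0,0,0],[-0.002,-0.0025,0.13,0,0,0,0],[-0.002,-0.0025,0.13,0,0,0,0],[-0.002,-0.0025,0.13,0,0,0,0],[-0.002,-0.0025,0.13,0,0,0,0]],
  ],
  grip_force=30,
)

```text
t: 2.73
eef_pos: [0.5019, 0.1275, 0.0604]
tool_rot: [0.0, 0.072, 0.997, 0.0]
contact_force: [-0.4, -0.2, 0.1]
gripper_width: -0.001
grasp_force: 0.0
```

```bash
python3 -c "
from h import *;shift(.5125,.1998,.18)
from station import bot;cv2.imwrite('pics/s2.png',cv2.resize(bot.read_camera('scene')['img'][140:290,210:370,::-1],None,fx=4,fy=4))"
```

```text
shift [-0.0002  0.0731 -0.1195] turn [0.01 0.01 0.  ] pos [0.5019 0.1275 0.0604] open -0.001 t 2.7333 F [-0.4 -0.2  0.1]
```

View pics/s2.png

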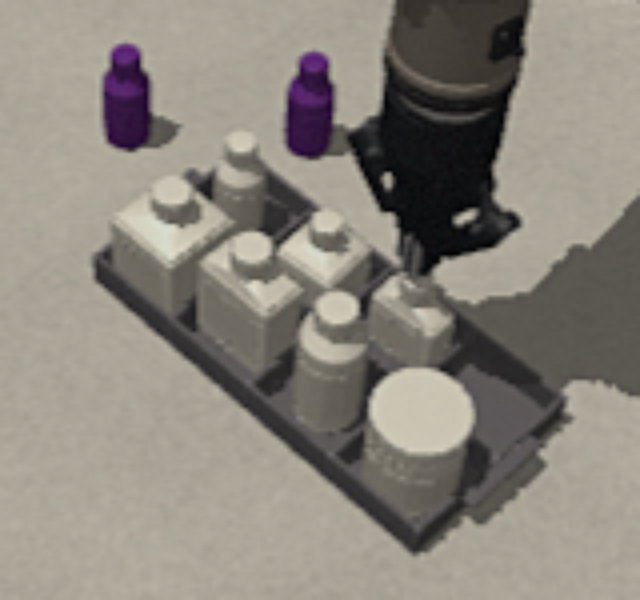

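Run:
```python
from h import *
from station import bot
w=bot.read_camera('wrist')['img'][:,:,::-1];s=bot.read_camera('scene')['img'][180:250,270:360,::-1];t=bot.read_camera('top')['img'][170:240,165:255,::-1]
f=lambda a:cv2.resize(a,(386,300),interpolation=cv2.INTER_CUBIC)
cv2.imwrite('pics/m3.png',np.hstack([cv2.resize(w[100:384,100:400],(320,300)),f(s)]))
def proj(n,X):
    (fx,cx,cy),k,P=CAL[n];P=np.array(P);p=P[:,:3].T@(np.array(X)-P[:,3]);p=p[:2]/p[2];return p*(1+k*p@p)*fx+[cx,cy]
for z in(.0604,.084):print(z,proj('scene',(.5019,.1275,z)),(proj('scene',(.5019,.1275,z))-[270,180])*[386/90,300/70]+[320,0])
```

```text
0.0604 [312.59486954 213.50883581] [502.6846627  143.60929633]
0.084 [313.51115693 208.12337748] [506.6145175  120.52876064]
```

View pics/m3.png

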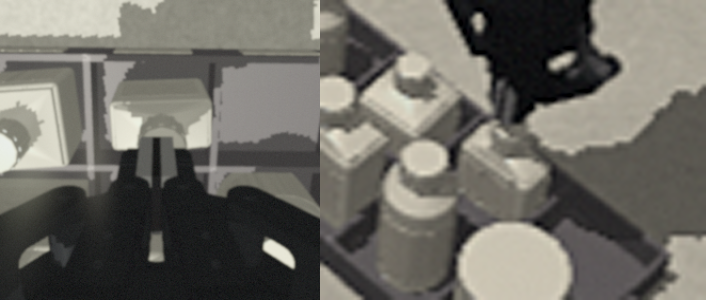

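Run:
```python
from h import *
from station import bot
r=bot.read_camera('wrist');P=r['pose'];print(P.round(4).tolist())
CAL['wrist']=(CAL['wrist'][0],CAL['wrist'][1],P[:3])
def proj(n,X):
    (fx,cx,cy),k,P=CAL[n];P=np.array(P);p=P[:,:3].T@(np.array(X)-P[:,3]);p=p[:2]/p[2];return p*(1+k*p@p)*fx+[cx,cy]
for z in(.0604,.084):print(proj('wrist',(.5019,.1275,z)))
o1,d1=ray('wrist',(242,228));o2,d2=ray('scene',(313.1,208.5))
s=np.linalg.lstsq(np.c_[d1,-d2],o2-o1,rcond=None)[0];print(o1+s[0]*d1,o2+s[1]*d2)
cv2.imwrite('pics/w4.png',cv2.resize(r['img'][170:290,170:330,::-1],None,fx=5,fy=5,interpolation=cv2.INTER_CUBIC))
```

```text
[[0.1443, 0.9531, 0.2661, 0.4335], [0.9895, -0.139, -0.0387, 0.1358], [0.0001, 0.2689, -0.9632, 0.2334], [0.0, 0.0, 0.0, 1.0]]
[249.36358132 224.54946921]
[249.8068225  243.07027961]
[0.49732308 0.12433494 0.07521525] [0.49733187 0.12429825 0.07522145]
```

View pics/w4.png

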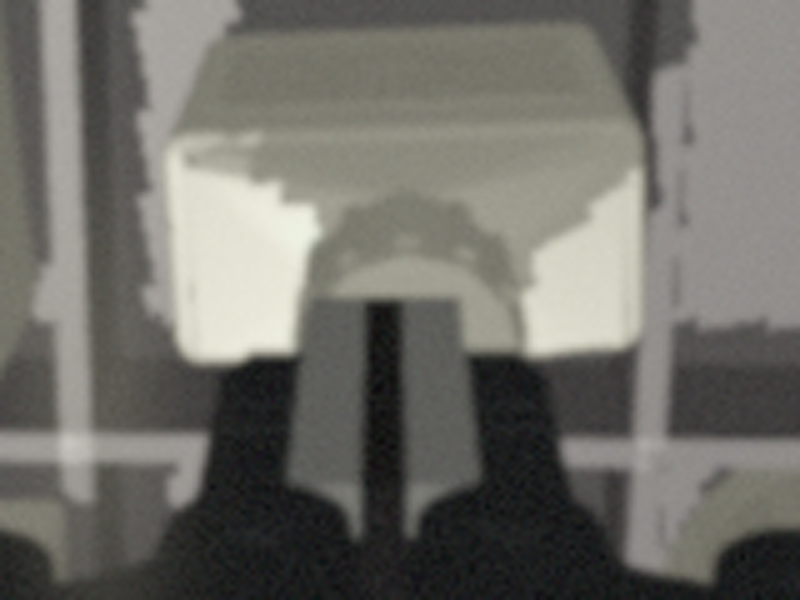

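The close-up shows the shut fingertips ending at about (246,230) in the full frame, drawn over the cap top, with the cap undisturbed. So the tips are above the cap, higher than the TCP reading says. I'll reopen, go lower in small steps and close again.

>>> servo_tool(
  motion=[
    [[0,0.0015,0,0,0,0,0.55],[0,0.0015,0,0,0,0,0.55],[0,0.0015,0,0,0,0,0.55],[0,0.0015,0,0,0,0,0.55],[0,0.0015,0.005,0,0,0,0.55],[0,0.0015,0.01,0,0,0,0.55],[0,0.0015,0.014,0,0,0,0.55],[0,0.0015,0.014,0,0,0,0.55]],
  ],
)

```text
t: 3.65
eef_pos: [0.501, 0.1287, 0.0448]
tool_rot: [-0.001, 0.072, 0.997, -0.0]
contact_force: [-0.2, 0.3, -0.2]
gripper_width: 0.552
grasp_force: 0.0
```

Run:
```python
from h import *
from station import bot
shift(.501,.129,.046)
r=bot.read_camera('wrist');s=bot.read_camera('scene')['img'][180:250,270:360,::-1]
cv2.imwrite('pics/w5.png',np.hstack([cv2.resize(r['img'][150:330,130:370,::-1],(480,360),interpolation=cv2.INTER_CUBIC),cv2.resize(s,(320,360),interpolation=cv2.INTER_CUBIC)]))
```

```text
shift [ 0.0001  0.0003 -0.0012] turn [-0.01 -0.02  0.  ] pos [0.501  0.1287 0.0448] open 0.552 t 3.65 F [-0.2  0.3 -0.2]
```

View pics/w5.png

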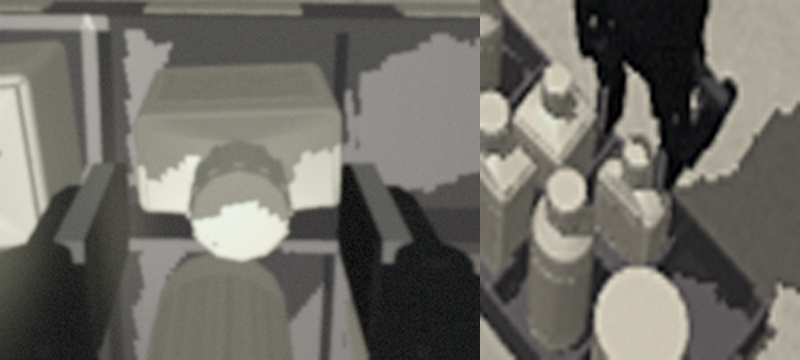

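The cap is now between the pads, so I'll close.

>>> servo_tool(
  motion=[
    [[0,0,0,0,0,0,0.2],[0,0,0,0,0,0,0.1],[0,0,0,0,0,0,0],[0,0,0,0,0,0,0],[0,0,0,0,0,0,0],[0,0,0,0,0,0,0]],
  ],
)

```text
t: 4.25
eef_pos: [0.5022, 0.1292, 0.0463]
tool_rot: [0.0, 0.071, 0.997, 0.0]
contact_force: [0.3, 0.8, 3.3]
gripper_width: 0.233
grasp_force: 29.4
```

Gripped: opening 0.233 and 29 N on the pads. Now I'll lift and move over the free pocket.

>>> servo_tool(
  motion=[
    [[0,0,-0.01,0,0,0,0],[0,0,-0.03,0,0,0,0],[0,0,-0.05,0,0,0,0],[0,0,-0.06,0,0,0,0],[0,0.02,-0.06,0,0,0,0],[0,0.04,-0.06,0,0,0,0],[0,0.06,-0.06,0,0,0,0],[0,0.072,-0.06,0,0,0,0],[0,0.072,-0.06,0,0,0,0],[0,0.072,-0.06,0,0,0,0]],
  ],
)

```text
t: 5.08
eef_pos: [0.5119, 0.2, 0.1058]
tool_rot: [-0.0, 0.071, 0.997, -0.0]
contact_force: [0.1, -0.2, -0.7]
gripper_width: 0.23
grasp_force: 29.4
```

Run:
```python
from h import *
from station import bot
shift(.5125,.1998,.046)
r=bot.read_camera('wrist');s=bot.read_camera('scene')['img'][170:280,270:380,::-1]
cv2.imwrite('pics/w6.png',np.hstack([cv2.resize(r['img'][:,:,::-1],(480,360),interpolation=cv2.INTER_CUBIC),cv2.resize(s,(320,360),interpolation=cv2.INTER_CUBIC)]))
```

```text
shift [-0.0007 -0.      0.0598] turn [-0.01 -0.01  0.02] pos [0.5119 0.2    0.1058] open 0.23 t 5.0833 F [ 0.1 -0.2 -0.7]
```

View pics/w6.png

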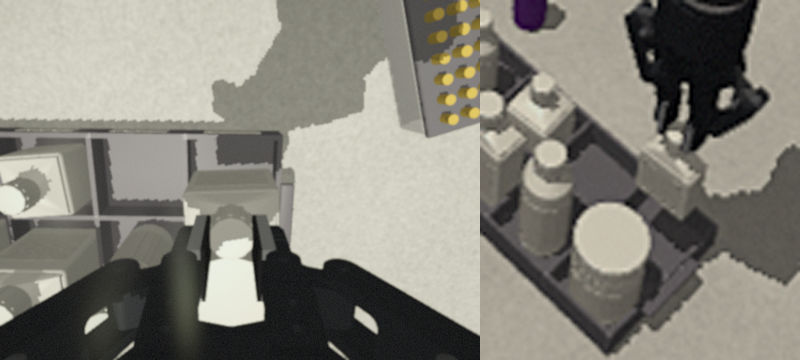

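The bottle hangs upright over the free pocket. I'll lower it, open partly and rise. A cap this narrow only needs about 0.5 opening.

>>> servo_tool(
  motion=[
    [[0,0,0.02,0,0,0,0],[0,0,0.035,0,0,0,0],[0,0,0.046,0,0,0,0],[0,0,0.053,0,0,0,0],[0,0,0.057,0,0,0,0],[0,0,0.059,0,0,0,0],[0,0,0.059,0,0,0,0],[0,0,0.059,0,0,0,0.3],[0,0,0.059,0,0,0,0.4],[0,0,0.059,0,0,0,0.5],[0,0,0.059,0,0,0,0.5],[0,0,0.059,0,0,0,0.5],[0,0,0.03,0,0,0,0.5],[0,0,0,0,0,0,0.5],[0,0,-0.03,0,0,0,0.5],[0,0,-0.03,0,0,0,0.5],[0,0,-0.03,0,0,0,0.5]],
  ],
)

```text
t: 6.6
eef_pos: [0.5134, 0.2009, 0.1379]
tool_rot: [0.002, 0.072, 0.997, 0.001]
contact_force: [-0.1, 0.1, -0.1]
gripper_width: 0.497
grasp_force: 0.0
```

Run:
```python
from h import *
shift(.482,-.030,.135)
```

```text
shift [-0.0018 -0.233   0.0023] turn [0.03 0.04 0.  ] pos [0.5134 0.2009 0.1379] open 0.497 t 6.6 F [-0.1  0.1 -0.1]
```

>>> servo_tool(
  motion=[
    [[-0.001,-0.03,0,0,0,0,0.5],[-0.001,-0.065,0,0,0,0,0.5],[-0.001,-0.1,0,0,0,0,0.5],[-0.001,-0.135,0,0,0,0,0.5],[-0.001,-0.17,0,0,0,0,0.5],[-0.001,-0.2,0,0,0,0,0.5],[-0.001,-0.222,0,0,0,0,0.5],[-0.001,-0.232,0,0,0,0,0.5],[-0.001,-0.232,0,0,0,0,0.5],[-0.001,-0.232,0,0,0,0,0.5]],
  ],
)

```text
t: 7.43
eef_pos: [0.4798, -0.0287, 0.1354]
tool_rot: [-0.0, 0.072, 0.997, 0.0]
contact_force: [0.2, 0.9, 0.9]
gripper_width: 0.5
grasp_force: 0.0
```

Run:
```python
from h import *
from station import bot
shift(.482,-.030,.054)
r=bot.read_camera('wrist');s=bot.read_camera('scene')['img'][150:270,230:350,::-1];print(r['pose'].round(4).tolist())
cv2.imwrite('pics/w7.png',np.hstack([cv2.resize(r['img'][:,:,::-1],(480,360),interpolation=cv2.INTER_CUBIC),cv2.resize(s,(320,360),interpolation=cv2.INTER_CUBIC)]))
```

```text
shift [-0.0024 -0.001   0.0814] turn [ 0.   -0.01  0.  ] pos [ 0.4798 -0.0287  0.1354] open 0.5 t 7.4333 F [0.2 0.9 0.9]
[[0.1443, 0.9533, 0.2652, 0.4118], [0.9895, -0.1391, -0.0384, -0.0205], [0.0003, 0.2679, -0.9634, 0.3088], [0.0, 0.0, 0.0, 1.0]]
```

View pics/w7.png

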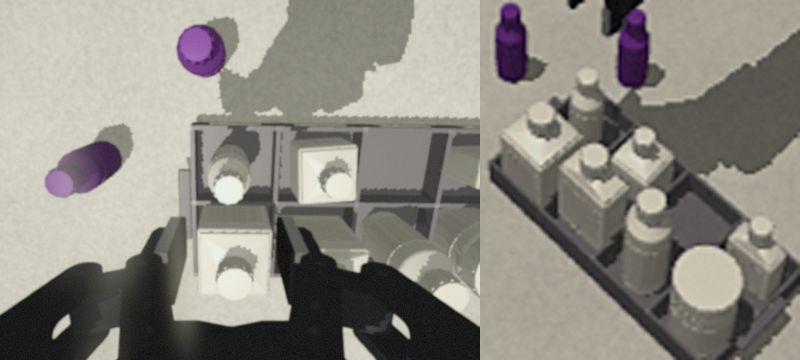

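The oblong stands upright in the parking pocket. The round cap, at about (228,188) in the wrist crop, lies on the gripper's centre line. I'll descend and grip it.

>>> servo_tool(
  motion=[
    [[-0.002,-0.001,0.025,0,0,0,0.5],[-0.002,-0.001,0.05,0,0,0,0.5],[-0.002,-0.001,0.067,0,0,0,0.5],[-0.002,-0.001,0.076,0,0,0,0.5],[-0.002,-0.001,0.081,0,0,0,0.5],[-0.002,-0.001,0.081,0,0,0,0.5],[-0.002,-0.001,0.081,0,0,0,0.2],[-0.002,-0.001,0.081,0,0,0,0.1],[-0.002,-0.001,0.081,0,0,0,0],[-0.002,-0.001,0.081,0,0,0,0],[-0.002,-0.001,0.081,0,0,0,0],[-0.002,-0.001,0.081,0,0,0,0]],
  ],
)

```text
t: 8.53
eef_pos: [0.4828, -0.0307, 0.0559]
tool_rot: [0.001, 0.072, 0.997, 0.0]
contact_force: [-0.5, 1.0, 8.1]
gripper_width: 0.225
grasp_force: 29.8
```

Run:
```python
from h import *
shift(.502,.1245,.054)
```

```text
shift [0.0032 0.1564 0.002 ] turn [0.01 0.02 0.  ] pos [ 0.4828 -0.0307  0.0559] open 0.225 t 8.5333 F [-0.5  1.   8.1]
```

>>> servo_tool(
  motion=[
    [[0,0,-0.01,0,0,0,0],[0,0,-0.035,0,0,0,0],[0,0,-0.07,0,0,0,0],[0,0,-0.1,0,0,0,0],[0,0.005,-0.1,0,0,0,0],[0.003,0.03,-0.1,0,0,0,0],[0.003,0.06,-0.1,0,0,0,0],[0.003,0.09,-0.1,0,0,0,0],[0.003,0.12,-0.1,0,0,0,0],[0.003,0.145,-0.1,0,0,0,0],[0.003,0.156,-0.1,0,0,0,0],[0.003,0.156,-0.1,0,0,0,0],[0.003,0.156,-0.1,0,0,0,0]],
  ],
)

```text
t: 9.62
eef_pos: [0.5008, 0.1233, 0.1549]
tool_rot: [-0.0, 0.071, 0.997, -0.0]
contact_force: [0.3, -0.4, -0.7]
gripper_width: 0.22
grasp_force: 29.4
```

Run:
```python
from h import *
from station import bot
shift(.502,.1245,.055)
s=bot.read_camera('scene')['img'][150:270,230:350,::-1];t=bot.read_camera('top')['img'][130:240,160:290,::-1]
cv2.imwrite('pics/w8.png',np.hstack([cv2.resize(t,(425,360),interpolation=cv2.INTER_CUBIC),cv2.resize(s,(360,360),interpolation=cv2.INTER_CUBIC)]))
```

```text
shift [-0.0011  0.0014  0.0999] turn [-0.01 -0.01  0.01] pos [0.5008 0.1233 0.1549] open 0.22 t 9.6167 F [ 0.3 -0.4 -0.7]
```

View pics/w8.png

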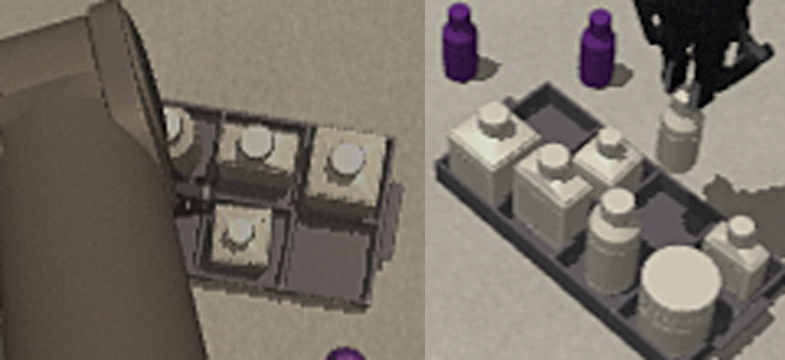

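The round bottle hangs upright, and the square one at (240,235) in the top crop has not moved. I'll set the round down in column 3.

>>> servo_tool(
  motion=[
    [[-0.001,0.001,0.03,0,0,0,0],[-0.001,0.001,0.06,0,0,0,0],[-0.001,0.001,0.08,0,0,0,0],[-0.001,0.001,0.09,0,0,0,0],[-0.001,0.001,0.095,0,0,0,0],[-0.001,0.001,0.098,0,0,0,0],[-0.001,0.001,0.099,0,0,0,0],[-0.001,0.001,0.099,0,0,0,0],[-0.001,0.001,0.099,0,0,0,0.3],[-0.001,0.001,0.099,0,0,0,0.4],[-0.001,0.001,0.099,0,0,0,0.5],[-0.001,0.001,0.099,0,0,0,0.5],[-0.001,0.001,0.099,0,0,0,0.5],[-0.001,0.001,0.07,0,0,0,0.5],[-0.001,0.001,0.04,0,0,0,0.5],[-0.001,0.001,0.015,0,0,0,0.5],[-0.001,0.001,0.015,0,0,0,0.5],[-0.001,0.001,0.015,0,0,0,0.5]],
  ],
)

```text
t: 11.22
eef_pos: [0.5034, 0.1253, 0.1414]
tool_rot: [0.002, 0.072, 0.997, 0.001]
contact_force: [-0.9, 0.6, -1.2]
gripper_width: 0.498
grasp_force: 0.0
```

Run:
```python
from h import *
shift(.494,.0525,.041)
```

```text
shift [-0.0008 -0.0736  0.1003] turn [0.02 0.03 0.  ] pos [0.5034 0.1253 0.1414] open 0.498 t 11.2167 F [-0.9  0.6 -1.2]
```

>>> servo_tool(
  motion=[
    [[0,-0.03,0,0,0,0,0.5],[0,-0.06,0,0,0,0,0.5],[0,-0.073,0,0,0,0,0.5],[0,-0.073,0,0,0,0,0.5],[0,-0.073,0.03,0,0,0,0.5],[0,-0.073,0.06,0,0,0,0.5],[0,-0.073,0.08,0,0,0,0.5],[0,-0.073,0.092,0,0,0,0.5],[0,-0.073,0.098,0,0,0,0.5],[0,-0.073,0.098,0,0,0,0.5],[0,-0.073,0.098,0,0,0,0.2],[0,-0.073,0.098,0,0,0,0.1],[0,-0.073,0.098,0,0,0,0],[0,-0.073,0.098,0,0,0,0],[0,-0.073,0.098,0,0,0,0],[0,-0.073,0.098,0,0,0,0]],
  ],
)

```text
t: 12.55
eef_pos: [0.4925, 0.0526, 0.0426]
tool_rot: [0.001, 0.072, 0.997, 0.0]
contact_force: [0.4, 0.3, 2.2]
gripper_width: 0.229
grasp_force: 29.6
```

Run:
```python
from h import *
shift(.480,-.026,.041)
```

```text
shift [ 0.0012 -0.0796  0.0016] turn [0.01 0.02 0.  ] pos [0.4925 0.0526 0.0426] open 0.229 t 12.55 F [0.4 0.3 2.2]
```

>>> servo_tool(
  motion=[
    [[0,0,-0.01,0,0,0,0],[0,0,-0.035,0,0,0,0],[0,0,-0.06,0,0,0,0],[0,0,-0.06,0,0,0,0],[0.001,-0.02,-0.06,0,0,0,0],[0.001,-0.045,-0.06,0,0,0,0],[0.001,-0.07,-0.06,0,0,0,0],[0.001,-0.079,-0.06,0,0,0,0],[0.001,-0.079,-0.06,0,0,0,0],[0.001,-0.079,-0.06,0,0,0,0]],
  ],
)

```text
t: 13.38
eef_pos: [0.4797, -0.0251, 0.1022]
tool_rot: [0.0, 0.072, 0.997, 0.0]
contact_force: [-1.0, -0.6, -1.1]
gripper_width: 0.224
grasp_force: 29.5
```

Run:
```python
from h import *
from station import bot
shift(.480,-.026,.042)
r=bot.read_camera('wrist');s=bot.read_camera('scene')['img'][150:270,230:350,::-1]
cv2.imwrite('pics/w9.png',np.hstack([cv2.resize(r['img'][:,:,::-1],(480,360),interpolation=cv2.INTER_CUBIC),cv2.resize(s,(320,360),interpolation=cv2.INTER_CUBIC)]))
```

```text
shift [-0.0004 -0.0009  0.0602] turn [ 0.01  0.   -0.01] pos [ 0.4797 -0.0251  0.1022] open 0.224 t 13.3833 F [-1.  -0.6 -1.1]
```

View pics/w9.png

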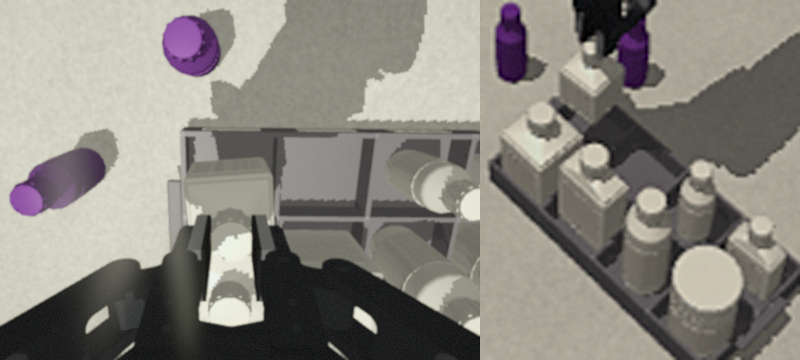

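The round now stands in front of the big round, and the square hangs upright over column 1. I'll lower it and release.

>>> servo_tool(
  motion=[
    [[0,-0.001,0.02,0,0,0,0],[0,-0.001,0.038,0,0,0,0],[0,-0.001,0.05,0,0,0,0],[0,-0.001,0.055,0,0,0,0],[0,-0.001,0.058,0,0,0,0],[0,-0.001,0.06,0,0,0,0],[0,-0.001,0.06,0,0,0,0],[0,-0.001,0.06,0,0,0,0.3],[0,-0.001,0.06,0,0,0,0.4],[0,-0.001,0.06,0,0,0,0.5],[0,-0.001,0.06,0,0,0,0.5],[0,-0.001,0.06,0,0,0,0.5],[0,-0.001,0.03,0,0,0,0.5],[0,-0.001,0,0,0,0,0.5],[0,-0.001,-0.035,0,0,0,0.5],[0,-0.001,-0.035,0,0,0,0.5],[0,-0.001,-0.035,0,0,0,0.5]],
  ],
)

```text
t: 14.9
eef_pos: [0.4811, -0.0262, 0.1389]
tool_rot: [0.002, 0.071, 0.997, 0.001]
contact_force: [-0.0, -0.3, -0.4]
gripper_width: 0.496
grasp_force: 0.0
```

Run:
```python
from h import *
shift(.512,.200,.046)
```

```text
shift [0.0021 0.2282 0.0932] turn [0.02 0.05 0.  ] pos [ 0.4811 -0.0262  0.1389] open 0.496 t 14.9 F [-0.  -0.3 -0.4]
```

>>> servo_tool(
  motion=[
    [[0.001,0.03,0,0,0,0,0.5],[0.001,0.065,0,0,0,0,0.5],[0.001,0.1,0,0,0,0,0.5],[0.001,0.135,0,0,0,0,0.5],[0.001,0.17,0,0,0,0,0.5],[0.001,0.2,0,0,0,0,0.5],[0.001,0.22,0,0,0,0,0.5],[0.001,0.228,0,0,0,0,0.5],[0.001,0.228,0,0,0,0,0.5],[0.001,0.228,0,0,0,0,0.5]],
  ],
)

```text
t: 15.73
eef_pos: [0.5104, 0.1979, 0.136]
tool_rot: [-0.001, 0.072, 0.997, -0.001]
contact_force: [-0.1, -0.5, -0.8]
gripper_width: 0.503
grasp_force: 0.0
```

Run:
```python
from h import *
shift(.5125,.2,.046)
```

```text
shift [-0.0019  0.0026  0.09  ] turn [-0.02 -0.02 -0.  ] pos [0.5104 0.1979 0.136 ] open 0.503 t 15.7333 F [-0.1 -0.5 -0.8]
```

>>> servo_tool(
  motion=[
    [[-0.001,0.002,0.03,0,0,0,0.5],[-0.001,0.002,0.06,0,0,0,0.5],[-0.001,0.002,0.078,0,0,0,0.5],[-0.001,0.002,0.086,0,0,0,0.5],[-0.001,0.002,0.09,0,0,0,0.5],[-0.001,0.002,0.09,0,0,0,0.5],[-0.001,0.002,0.09,0,0,0,0.2],[-0.001,0.002,0.09,0,0,0,0.1],[-0.001,0.002,0.09,0,0,0,0],[-0.001,0.002,0.09,0,0,0,0],[-0.001,0.002,0.09,0,0,0,0],[-0.001,0.002,0.09,0,0,0,0]],
  ],
)

```text
t: 16.73
eef_pos: [0.5134, 0.2012, 0.0484]
tool_rot: [0.001, 0.072, 0.997, 0.0]
contact_force: [-0.5, -1.4, 7.1]
gripper_width: 0.22
grasp_force: 29.5
```

Run:
```python
from h import *
shift(.491,.049,.046)
```

```text
shift [ 0.0004 -0.1538  0.0022] turn [0.01 0.02 0.  ] pos [0.5134 0.2012 0.0484] open 0.22 t 16.7333 F [-0.5 -1.4  7.1]
```

>>> servo_tool(
  motion=[
    [[0,0,-0.01,0,0,0,0],[0,0,-0.04,0,0,0,0],[0,0,-0.08,0,0,0,0],[0,0,-0.115,0,0,0,0],[0,0,-0.115,0,0,0,0],[0,-0.02,-0.115,0,0,0,0],[0,-0.05,-0.115,0,0,0,0],[0,-0.08,-0.115,0,0,0,0],[0,-0.11,-0.115,0,0,0,0],[0,-0.138,-0.115,0,0,0,0],[0,-0.153,-0.115,0,0,0,0],[0,-0.153,-0.115,0,0,0,0],[0,-0.153,-0.115,0,0,0,0]],
  ],
)

```text
t: 17.82
eef_pos: [0.4905, 0.0495, 0.1625]
tool_rot: [0.0, 0.072, 0.997, 0.0]
contact_force: [0.0, 0.1, -0.1]
gripper_width: 0.225
grasp_force: 29.4
```

Run:
```python
from h import *
from station import bot
shift(.491,.049,.047)
r=bot.read_camera('wrist');s=bot.read_camera('scene')['img'][150:270,230:350,::-1]
cv2.imwrite('pics/w10.png',np.hstack([cv2.resize(r['img'][:,:,::-1],(480,360),interpolation=cv2.INTER_CUBIC),cv2.resize(s,(320,360),interpolation=cv2.INTER_CUBIC)]))
```

```text
shift [-0.0005 -0.0005  0.1155] turn [ 0.01  0.01 -0.02] pos [0.4905 0.0495 0.1625] open 0.225 t 17.8167 F [ 0.   0.1 -0.1]
```

View pics/w10.png

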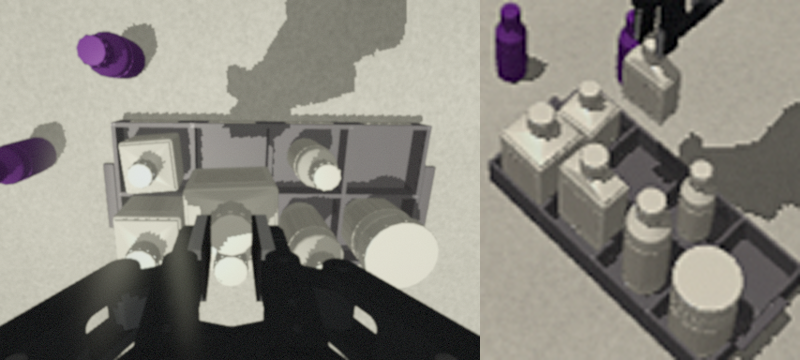

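The square and round are in place, and the oblong hangs upright over column 2. I'll lower it by 0.115 and release.

>>> servo_tool(
  motion=[
    [[0,0,0.035,0,0,0,0],[0,0,0.07,0,0,0,0],[0,0,0.093,0,0,0,0],[0,0,0.105,0,0,0,0],[0,0,0.11,0,0,0,0],[0,0,0.113,0,0,0,0],[0,0,0.115,0,0,0,0],[0,0,0.115,0,0,0,0],[0,0,0.115,0,0,0,0.3],[0,0,0.115,0,0,0,0.4],[0,0,0.115,0,0,0,0.5],[0,0,0.115,0,0,0,0.5],[0,0,0.115,0,0,0,0.5],[0,0,0.08,0,0,0,0.5],[0,0,0.04,0,0,0,0.5],[0,0,0,0,0,0,0.5],[0,0,-0.03,0,0,0,0.5],[0,0,-0.03,0,0,0,0.5],[0,0,-0.03,0,0,0,0.5]],
  ],
)

```text
t: 19.5
eef_pos: [0.4917, 0.0502, 0.1939]
tool_rot: [0.002, 0.071, 0.997, 0.001]
contact_force: [-0.1, -0.3, -0.3]
gripper_width: 0.501
grasp_force: 0.0
```

Run:
```python
from h import *
from station import bot
shift(.491,.049,.19)
r=bot.read_camera('wrist');s=bot.read_camera('scene')['img'][150:270,230:350,::-1]
cv2.imwrite('pics/w11.png',np.hstack([cv2.resize(r['img'][:,:,::-1],(480,360),interpolation=cv2.INTER_CUBIC),cv2.resize(s,(320,360),interpolation=cv2.INTER_CUBIC)]))
```

```text
shift [ 0.0006 -0.0013  0.0039] turn [0.02 0.04 0.  ] pos [0.4917 0.0502 0.1939] open 0.501 t 19.5 F [-0.1 -0.3 -0.3]
```

View pics/w11.png

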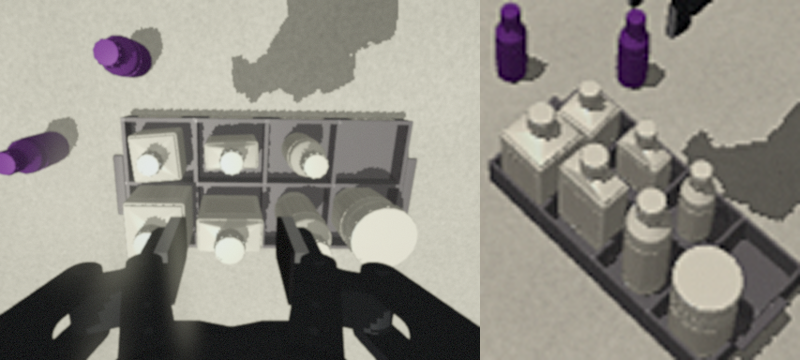

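All three small bottles stand upright in front of their big counterparts, and the arm is clear of everything.

```bash
python3 -c "
from station import bot;print(bot.hand_in())"
```

```text
the job is handed in; nothing more can be done
None
```

Job handed in at about 19.5 s: in the last pictures the round, square and oblong small bottles each stand upright in front of their own big bottle, and the rest of the rack looks undisturbed; the hand-in returned no verdict.

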